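# Load the glue-up jig and index its keeper

### The arm

A 6-joint arm with a two-finger parallel gripper is mounted at the origin on the work surface. World frame = base frame: x ahead of the robot, y to its left, z up, the work surface at z = 0. Lengths are in m, angles in rad, forces in N, time in s.
With the tool pointing down it reaches from about 0.25 to 0.8 m from the base axis. Payload 3.9 kg.
Tool frame: the origin (TCP) lies between the finger pads, 19 mm behind the fingertips; this is the grasp point; z points along the fingers, y is the line along which they close (so a half turn about z gives the same grasp; the last joint's range is limited). The gripper opens to 85 mm and grips with 20 to 120 N. Pads are 22 mm wide; open, the fingers measure 114 mm over their backs; the gripper's body (76 mm by 85 mm) begins 54 mm behind the grasp point. The pads swing forward as they close: fully open they stand 13 mm farther back than shut.
Start: joints at [1.347, 0.26, -0.138, 1.173, 0, 1.571], TCP at [0.117, 0.512, 0.25] pointing down, gripper open.
Joint ranges: [-2.78, 2.78], [-0.83, 1.72], [-1.28, 1.37], [-1.9, 2.12], [-1.57, 1.48], [-3.14, 3.14]. Speed limits (rad/s): [2.57, 2.57, 3.14, 3.14, 3.14, 3.14].

### API

Orientations are given as a unit quaternion [w, x, y, z].
In Python, from cell import arm gives the robot as it stands. The module is installed in compiled form; this text tells all that it offers.
- The arm moves only by the tool jog_arm, never from a script. Its argument "increments" is one flat list of numbers, 7 for each row, row after row: the shift along the tool's x, y, z in mm, then the turn, a rotation vector about the tool's x, y, z in degrees, then the opening, from 0 (shut) to 1 (fully open). In form: [dx, dy, dz, rx, ry, rz, jaw, dx, dy, dz, rx, ry, rz, jaw, ...]. A call has 1 to 12 rows; each row shifts and turns the commanded pose from where the row before left it, along the tool's axes as they then stand; what a row does not reach is not made up. A row lasts 1/12 s, in which the tool goes at most 41.7 mm and 7.16 degrees, less where a joint would pass 70% of its speed; a pose out of reach is approached as far as the arm can. A call is refused whole if a number of a shift passes 41.7 or a number of a turn 7.16, either way. A call with a gripper value outside its range is refused whole. The fingers move at their own pace and stop on an object; "newtons" is the grip in N (left out, the last holds). Time passes only in rows, so rows that do not move let the fingers close. It gives the time, the measured TCP pose, the force, the opening and the grip force at its end, in the units of the state.
- arm.state(): the state, without advancing time (a new reading comes with each control period).
- arm.read_camera(name): name is "scene" or "side" or "wrist"; returns a dict with "image" (384x512x3 uint8, red, green, blue), "mtx" (3x3 intrinsics, pixels), "k1" (the pictures are not rectified: a ray, as slopes to the right and down, at radius r is drawn at 1 + k1 r^2 times it, then the intrinsics apply), "view" (4x4, takes a point from world to camera coordinates); the wrist camera has in their place "hand_eye" (4x4, takes a point from camera to tool coordinates, whose origin is the TCP and whose axes are the flange's). Camera axes: x right, y up, looking along -z (the intrinsics and any distortion apply to the point x, -y, -z); pixel columns grow to the right and rows downward; lengths in m; the calibration is good to about 2 mm. A picture is of the moment at which its call begins: read the wrist's pose just before it. There is no depth.
- arm.hand_in(): hands the job in; it is judged then, once.
Trained networks look in the newest picture that a camera, given by its name, has taken for a name from the list of things; names that differ only in an ending like _2 or _b are one class to them, and where a whole thing is asked for, a point or a joint stands for the part that bears it (a point fixed in the world has none). Each returns a list of dicts, best first, with "confidence" (0 to 1); they miss things now and then, are a little off and sometimes report something else, mostly with a low value. They report only what shows in the picture. A call takes as long as a camera call. They do not tell look-alikes from the thing itself.
- arm.find_in(camera, thing): "pixel" ([column, row] in pixels, amid what is visible of it).
- arm.regions_of(camera, thing): "region" (384x512 bool, what is visible of it) and "pixel" ([column, row] in pixels, amid what is visible of it).
The state is a dict: "t": time; "qpos": joint angles; "joint_velocities": joint speeds; "effort": joint torques, N m; "tcp_pos": TCP position; "tcp_rot": TCP orientation; "wrist_force": force on the tool from outside, world axes, zero at the start; "torque": the same for the moment, N m; "grip_width": finger opening in m; "grip_force": force on a finger pad.
Only numpy, scipy, OpenCV 4.12 (cv2) and the standard library are available. Lean on these libraries where they do the work, as an engineer would, in place of code of your own. Each camera call takes 0.05 s, during which the arm holds its last target. There are 200 camera calls.

### The job

Stack the parts of the round display riser flat between the four posts of the glue-up jig: first the thick wooden body, then the dark wooden spacer ring, then the thin metal disc on top. Then pull up the black knob of the lock pin, slide the keeper along its rail to the next hole so that its arm lies over the stack, and lower the pin fully home in that hole. Finish while still gripping the knob with the pin fully home, and leave the tumbler, the thread spool and the bead box where they are.

Things in the scene. Friction and masses are not known exactly. Their poses are not given: they have to be found in the camera images.
- jig: Glue-up jig, fixed: plywood base plate 170 x 220 x 8 mm carrying the nest and the rail. Origin on the table under the nest's centre; x points away from the robot (yaw up to 0.3 rad either way), y to the left along the rail, z up. The rail's near side is at x = +80 mm (top 38 mm above the table), the keeper's saddle begins at x = +73 mm.
- nest (a point): Nest centre on the base plate's top, 8 mm above the table; axes as the jig. Four 8 mm round steel posts, tops 41 mm above the table, stand at +-21.2 mm in x and y: 48 mm parts fit with 2 mm clearance all round. Gaps between posts are 34 mm wide; fingers closing along the jig's x go through the -x and +x gaps, clear of the parked keeper's arm.
- next_hole (a point): Centre of the mouth of the next hole, on the rail's top face, 38 mm above the table, at x = +95 mm, y = 0 in the jig's frame. The rail is an aluminium bar 30 mm wide, 200 mm long, with three 10 mm holes at y = +60 (the keeper starts locked there), 0 (the next) and -60 mm (too far).
- keeper_tip (a point): End of the keeper's flat arm, on its top face, 54 mm above the table. The arm is 18 mm wide and 8 mm thick (underside 46 mm above the table), runs along the jig's x from the saddle over the base plate, at y = +51 to +69 mm while parked; its tip is at x = -20 mm.
- knob: Black upright cylindrical knob, 20 mm diameter, 38 mm tall, on the spring-loaded lock pin above the keeper's saddle. Origin on its axis, 20 mm above its underside and 18 mm below its top, 78 mm above the table with the pin home: a good TCP height for gripping it from above, fingertips 5 mm clear of the saddle. It rises with the pin and travels with the keeper.
- plunger (a joint): Height of lock pin and knob in m: 0 = pin fully home (8 mm deep in the hole), at most 0.016. Above 0.008 the 7 mm pin is clear of the rail and the keeper can slide; 0.011 to 0.014 is a good height. A spring pulls it down: about 4 N at 0, 7 N at 0.014. Off a hole the pin rests on the rail at 0.008.
- keeper (a joint): Travel of the keeper in m, along the jig's -y (to the right): 0 = parked in its first hole, 0.060 = next hole, arm over the nest, 0.120 = last hole (too far). Dark steel saddle 44 x 44 mm, top 54 mm above the table, with the flat arm towards the robot. About 1 N of friction; 1.5 mm of play either way with the pin home.
- riser_body: Solid wooden disc, 48 mm diameter, 14 mm thick (the thickest). Origin at the centre of its underside, z up. Lies flat on a 3 mm cork mat. About 30 g.
- spacer: Dark wooden ring, 48 mm outer and 22 mm inner diameter, 10 mm thick. Origin at the centre of its underside, z up. Lies flat on the 3 mm cork mat. Stacked, its underside is 14 mm above the nest. About 20 g.
- top_disc: Plain metal disc, 48 mm diameter, 10 mm thick, no hole. Origin at the centre of its underside, z up. Lies flat on the 3 mm cork mat. Stacked, its underside is 24 mm above the nest and the keeper's arm then passes 4 mm above it. About 50 g.
- tumbler: Bystander: amber glass tumbler, 72 mm wide, 95 mm tall, origin at the centre of its underside.
- spool: Bystander: thread spool on the far end of the mat, 32 mm wide, 34 mm tall, origin at the centre of its underside.
- bead_box: Bystander: clear divided bead box, 115 x 205 x 26 mm, origin at the centre of its underside.
There are look-alikes about, which are no part of the job. What is shaped like the spacer but green or red is not meant.

How it is judged:
By the outcome, as a careful person would: the job done as asked, in the order asked, and still so for the second after the job is handed in, while the arm keeps its last pose, push and grip.
It also fails if it takes over 72 s, if anything falls off the work surface, if the arm or the gripper's body presses on something with over 40 N, if the wrist force passes 120 N, or if a joint passes its speed limit or range.

## Working session

There is one attempt and no reset: what is moved stays moved. The work goes in short steps, Python scripts to look and compute and a tool call to move; the robot and the scene stay as the last step left them, time stands still between calls to the robot, and variables do not carry over. Pictures are saved under pics/ and viewed, at most 10 in all, crops included, and the job is handed in when it is done.

Besides the shell and the picture viewer there is one more tool, called after "Call:" as name(argument=value, ...), one argument or row to a line, values as JSON. jog_arm: Moves the arm, as the interface text tells. Its arguments: {"type":"object","properties":{"increments":{"type":"array","items":{"type":"number"}},"newtons":{"type":"number"}},"required":["increments"]}

```bash
mkdir -p pics
cat > h.py <<'E'
import numpy as np, cv2
from cell import arm
from scipy.spatial.transform import Rotation as R
def tool():
    s=arm.state(); T=np.eye(4); w,x,y,z=s['tcp_rot']; T[:3,:3]=R.from_quat([x,y,z,w]).as_matrix(); T[:3,3]=s['tcp_pos']; return T
def shot(name):
    T=tool(); c=arm.read_camera(name)
    c['c2w']=T@c['hand_eye'] if name=='wrist' else np.linalg.inv(c['view']); return c
def ground(c,px,z):
    d=np.array([c['k1'],0,0,0,0][:1]+[0,0,0],float)
    p=cv2.undistortPoints(np.array([[px]],float),np.array(c['mtx']),d)[0,0]
    r=c['c2w'][:3,:3]@np.array([p[0],-p[1],-1]); o=c['c2w'][:3,3]
    return o+r*(z-o[2])/r[2]
def proj(c,P):
    q=np.linalg.inv(c['c2w'])@np.append(P,1); q=np.array([[q[0],-q[1],-q[2]]])
    return cv2.projectPoints(q,np.zeros(3),np.zeros(3),np.array(c['mtx']),np.array([c['k1'],0,0,0],float))[0][0,0]
def save(c,n): cv2.imwrite('pics/'+n,c['image'][:,:,::-1])
E
python3 - <<'E'
from h import *
np.set_printoptions(precision=3,suppress=True)
s=arm.state(); print(s)
ims=[]
H={'riser_body':.017,'spacer':.013,'top_disc':.013,'knob':.078,'keeper_tip':.054,'jig':.02,'tumbler':.05,'spool':.02,'bead_box':.026}
for n in ['scene','side','wrist']:
    c=shot(n); ims.append(c['image'])
    for t,z in H.items():
        for d in arm.find_in(n,t)[:4]:
            print(n,t,round(d['confidence'],2),np.array(d['pixel']),ground(c,d['pixel'],z))
    save(c,n+'0.png')
print(shot('wrist')['hand_eye'])
E
```

```text
{'t': 0.0, 'qpos': array([ 1.347,  0.261, -0.139,  1.173,  0.   ,  1.571]), 'joint_velocities': array([ 0.002, -0.   , -0.001, -0.002,  0.   ,  0.   ]), 'effort': array([  0.001, -40.568,  25.393,   0.019,   0.   ,  -0.   ]), 'tcp_pos': array([0.116, 0.511, 0.249]), 'tcp_rot': array([-0.   ,  0.112,  0.994, -0.001]), 'wrist_force': array([ 0.29 , -0.279,  0.093]), 'torque': array([-0.024,  0.051, -0.018]), 'grip_force': 0.0, 'grip_width': 0.08503489480517504}
scene riser_body 0.48 [206.2 190.7] [ 0.628 -0.174  0.017]
scene spacer 0.63 [240.2 117.5] [ 0.336 -0.419  0.013]
scene spacer 0.42 [214.4 152.6] [ 0.514 -0.312  0.013]
scene spacer 0.29 [291.7 239.2] [0.517 0.124 0.013]
scene top_disc 0.63 [248.9 171.8] [ 0.467 -0.17   0.013]
scene top_disc 0.49 [212.2 150.6] [ 0.515 -0.325  0.013]
scene knob 0.6 [298.2 246.2] [0.549 0.186 0.078]
scene keeper_tip 0.66 [300.6 246.6] [0.532 0.179 0.054]
scene jig 0.62 [291.5 240.6] [0.524 0.131 0.02 ]
scene tumbler 0.9 [392.6 274.4] [0.38  0.391 0.05 ]
scene spool 0.6 [191.4 258.5] [0.795 0.023 0.02 ]
scene bead_box 0.73 [193.4 260.4] [0.795 0.03
[... 228 characters left out ...]
side top_disc 0.54 [239.4 256.4] [ 0.458 -0.179  0.013]
side top_disc 0.44 [228.1 167.4] [0.544 0.216 0.013]
side knob 0.27 [226.6 187.3] [0.488 0.022 0.078]
side keeper_tip 0.58 [227.2 164.6] [0.531 0.171 0.054]
side keeper_tip 0.44 [229. 190.] [0.498 0.039 0.054]
side jig 0.91 [227.5 188.8] [0.506 0.091 0.02 ]
side tumbler 0.92 [171.  141.3] [0.388 0.395 0.05 ]
side tumbler 0.71 [227.3 162.4] [0.536 0.19  0.05 ]
side spool 0.75 [336.3 270.5] [ 0.655 -0.307  0.02 ]
side bead_box 0.66 [324.7 187.4] [ 0.782 -0.014  0.026]
wrist jig 0.67 [ 98.3 382. ] [0.413 0.167 0.02 ]
[[ 0.     0.965  0.262  0.067]
 [ 1.    -0.     0.    -0.001]
 [ 0.     0.262 -0.965 -0.123]
 [ 0.     0.     0.     1.   ]]
```

View pics/scene0.png

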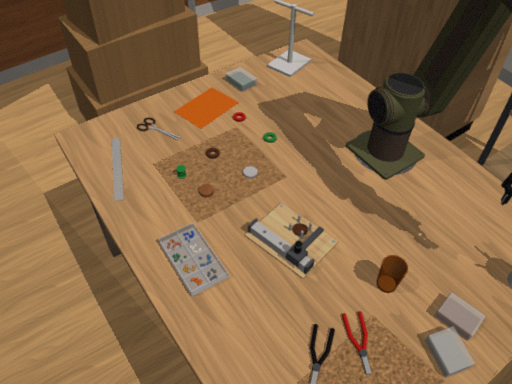

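View pics/side0.png

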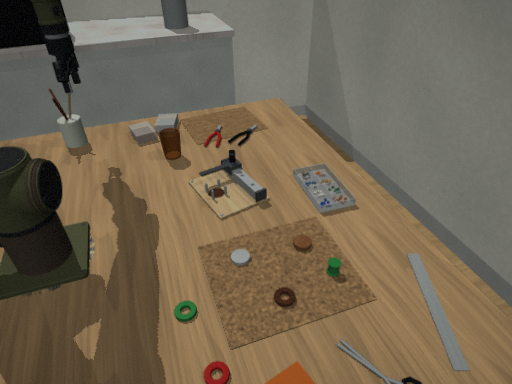

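The body is at about (206,190), the dark ring at (212,153) and the metal disc at (250,172) in the scene view. The jig is at (291,240), and there is something dark in the nest that needs a closer look. I'm going over the jig with the fingers turned to close along its x.

Call:
jog_arm(
  increments=[-35,-20,0,0,0,0,1,-35,-20,0,0,0,0,1,-35,-20,0,0,0,0,1,-35,-20,0,0,0,0,1,-35,-20,0,0,0,0,1,-35,-20,0,0,0,0,1,-35,-20,0,0,0,0,1,-35,-20,0,0,0,0,1,-35,-20,0,0,0,0,1,-35,-20,0,0,0,0,1,-35,-20,0,0,0,0,1,-35,-20,0,0,0,0,1],
)

```text
t: 2.55
tcp_pos: [0.474, 0.183, 0.2502]
tcp_rot: [0.0, 0.112, 0.994, 0.0]
wrist_force: [-0.8, 0.5, -1.0]
grip_width: 0.0853
grip_force: 0.0
```

Call:
jog_arm(
  increments=[-30,-20,0,0,0,0,1,0,0,0,0,0,7,1,0,0,0,0,0,7,1,0,0,0,0,0,7,1,0,0,0,0,0,7,1,0,0,0,0,0,7,1,0,0,0,0,0,7,1,0,0,0,0,0,7,1,0,0,0,0,0,7,1,0,0,0,0,0,7,1,0,0,0,0,0,7,1,0,0,0,0,0,7,1],
)

```text
t: 3.55
tcp_pos: [0.4976, 0.1585, 0.25]
tcp_rot: [0.0, 0.708, 0.706, 0.0]
wrist_force: [0.2, 0.3, -0.8]
grip_width: 0.0852
grip_force: 0.0
```

Run:
```python
from h import *
np.set_printoptions(precision=3,suppress=True)
s=arm.state(); print(s['t'],s['tcp_pos'],s['qpos']); print(tool()[:3,:3])
c=shot('wrist'); save(c,'w1.png')
for t,z in {'knob':.078,'keeper_tip':.054,'jig':.02,'spacer':.02}.items():
    for d in arm.find_in('wrist',t)[:4]: print(t,round(d['confidence'],2),np.array(d['pixel']),ground(c,d['pixel'],z))
```

```text
3.55 [0.498 0.159 0.25 ] [ 0.308  0.255 -0.145  1.171 -0.     1.882]
[[ 0.003  1.     0.   ]
 [ 1.    -0.003 -0.   ]
 [-0.     0.    -1.   ]]
knob 0.98 [303.3 152.3] [0.55  0.19  0.078]
knob 0.34 [302.6 154.4] [0.549 0.187 0.078]
knob 0.26 [280.5 164.8] [0.526 0.176 0.078]
keeper_tip 0.6 [283.5 163.9] [0.531 0.173 0.054]
jig 0.91 [261.3 196.8] [0.507 0.125 0.02 ]
```

View pics/w1.png

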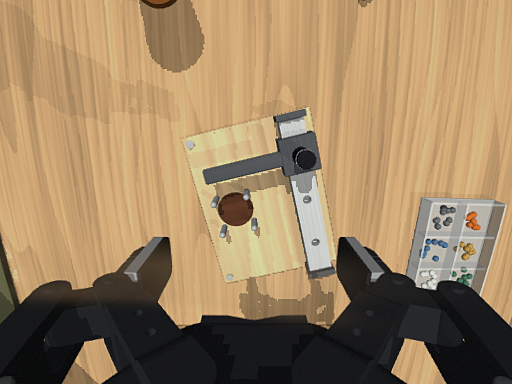

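Run:
```python
from h import *
im=cv2.imread('pics/w1.png')[95:295,170:350]
cv2.imwrite('pics/w1c.png',cv2.resize(im,None,fx=3,fy=3,interpolation=cv2.INTER_CUBIC))
```

```text
(no output)
```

View pics/w1c.png

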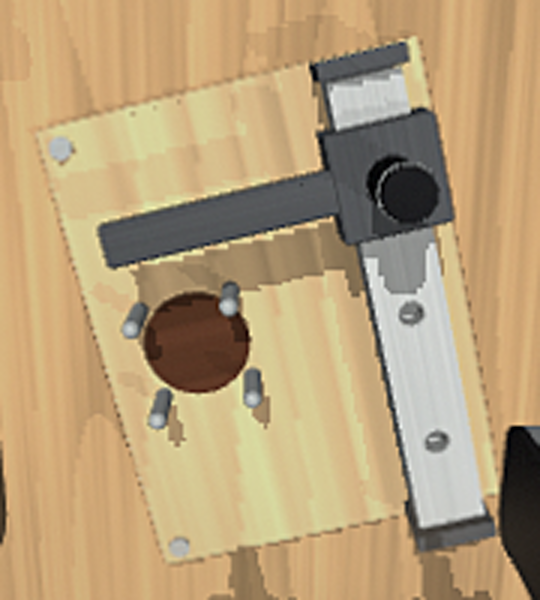

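The nest shows a flat dark inlay centred between the post bases. The post tops are at about crop (131,327), (229,305), (158,420) and (253,397), and the rail holes at (411,313) and (436,441). Next I fit the jig pose.

```bash
cat >> h.py <<'E'
from scipy.optimize import least_squares
def J(p,q): c,s=np.cos(p[2]),np.sin(p[2]); return np.array([p[0]+c*q[0]-s*q[1],p[1]+s*q[0]+c*q[1],q[2]])
E
python3 - <<'E'
from h import *
np.set_printoptions(precision=4,suppress=True)
c=shot('wrist')
crop=np.array([[131,327],[229,305],[158,420],[253,397],[411,313],[436,441],[197,342]])
px=crop/3+np.array([170,95])
a=.0212
Q=[[-a,a,.041],[a,a,.041],[-a,-a,.041],[a,-a,.041],[.095,0,.038],[.095,-.06,.038],[0,0,.008]]
f=lambda p:np.concatenate([proj(c,J(p,q))-x for q,x in zip(Q,px)])
r=least_squares(f,[.49,.11,.2]); print(r.x,r.fun.reshape(-1,2)); p=r.x
print('knob',J(p,[.095,.06,.078]),'knobtop px',proj(c,J(p,[.095,.06,.096])),'tip px',proj(c,J(p,[-.02,.06,.054])), 'nest@22mm',proj(c,J(p,[0,0,.022])))
E
```

```text
[0.4725 0.1048 0.2352] [[-0.3194  0.287 ]
 [ 0.0644  0.1735]
 [-0.5753 -0.0455]
 [-0.1494  0.6664]
 [ 0.69   -0.1829]
 [ 0.34   -0.074 ]
 [-0.0529 -0.7921]]
knob [0.5509 0.1853 0.078 ] knobtop px [307.8171 159.0527] tip px [204.0394 176.4004] nest@22mm [234.959 211.468]
```

Call:
jog_arm(
  increments=[0,0,0,0,0,-6.8,1,0,0,0,0,0,-6.8,1,-36,4.7,5,0,0,0,1,-36,4.7,5,0,0,0,1,-36,4.7,5,0,0,0,1,-36,4.7,5,0,0,0,1,-36,4.7,5,0,0,0,1,-36,4.7,5,0,0,0,1,-36,4.7,5,0,0,0,1,-36,4.7,5,0,0,0,1,-36,4.7,5,0,0,0,1,0,0,5,0,0,0,1],
)

```text
t: 4.85
tcp_pos: [0.6182, -0.1524, 0.1992]
tcp_rot: [0.002, 0.619, 0.785, -0.001]
wrist_force: [2.4, 0.6, 0.8]
grip_width: 0.0853
grip_force: 0.0
```

```bash
cat >> h.py <<'E'
def loc(thing,z,n=3):
    """all hits for a flat part whose top face is at z: world xy and shift in tool mm"""
    c=shot('wrist'); T=tool()
    for d in arm.regions_of('wrist',thing)[:n]:
        m=d['region'].astype(np.uint8); k=max(cv2.findContours(m,0,2)[0],key=cv2.contourArea)
        rr,cc=np.nonzero(m); col=c['image'][rr,cc].mean(0)
        e=cv2.fitEllipse(k)[0] if len(k)>5 else d['pixel']
        g=ground(c,e,z); w=[np.linalg.norm(ground(c,[cc.max(),e[1]],z)-ground(c,[cc.min(),e[1]],z))*1000]
        print(thing,round(d['confidence'],2),np.round(e),'rgb',col.astype(int),'width mm',np.round(w),'world',np.round(g,4),'tool mm',np.round(1000*T[:3,:3].T@(g-T[:3,3]),1))
    return c
E
python3 - <<'E'
from h import *
s=arm.state(); print(s['t'],s['tcp_pos'],s['tcp_rot'])
c=loc('riser_body',.016); save(c,'b1.png'); loc('spacer',.012); loc('top_disc',.012)
E
```

```text
4.85 [ 0.61822365 -0.15237747  0.19919777] [ 2.10822285e-03  6.18946532e-01  7.85430053e-01 -6.14702999e-04]
riser_body 0.76 [253. 205.] rgb [160 107  67] width mm [47.] world [ 0.6245 -0.1825  0.016 ] tool mm [-34.2   0.3 182. ]
spacer 0.86 [  7. 220.] rgb [36 86 43] width mm [23.] world [ 0.324  -0.2715  0.012 ] tool mm [ -52.8 -312.3  187.6]
spacer 0.6 [  8. 312.] rgb [126  28  25] width mm [15.] world [ 0.3193 -0.4179  0.012 ] tool mm [-193.8 -351.7  187.5]
top_disc 0.63 [120. 170.] rgb [207 209 208] width mm [50.] world [ 0.4626 -0.1727  0.012 ] tool mm [   9.7 -155.   188.3]
```

View pics/b1.png

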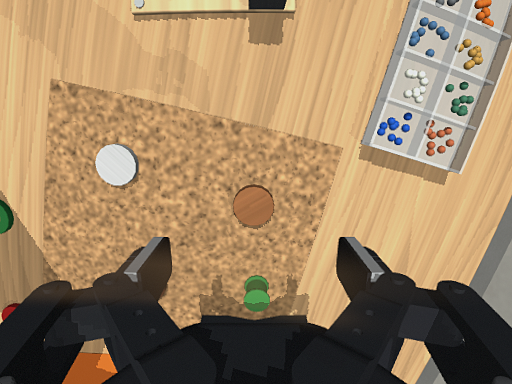

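The body is centred at (253,205) and measures 47 mm as expected. The disc is at (116,165) and the spool at (257,285), which is clear. I'm descending to grip.

Call:
jog_arm(
  increments=[-8,0,30,0,0,0,0.85,-8,0,35,0,0,0,0.85,-8,0,35,0,0,0,0.85,-6,0,30,0,0,0,0.85,-4.2,0.3,25,0,0,0,0.85,0,0,12,0,0,0,0.85,0,0,9.5,0,0,0,0.85,0,0,0,0,0,0,0.85,0,0,0,0,0,0,0.3,0,0,0,0,0,0,0.3,0,0,0,0,0,0,0.3,0,0,0,0,0,0,0.3],
  newtons=30,
)

```text
t: 6.15
tcp_pos: [0.6257, -0.1792, 0.0256]
tcp_rot: [0.002, 0.617, 0.787, 0.001]
wrist_force: [0.2, 1.9, 5.3]
grip_width: 0.0459
grip_force: 31.2
```

Call:
jog_arm(
  increments=[0,0,0,0,0,0,0.3,0,0,0,0,0,0,0.3,0,0,0,0,0,0,0.3],
)

```text
t: 6.4
tcp_pos: [0.6257, -0.1792, 0.0256]
tcp_rot: [0.001, 0.617, 0.787, 0.001]
wrist_force: [-0.6, 2.1, 7.3]
grip_width: 0.046
grip_force: 31.3
```

Call:
jog_arm(
  increments=[0,0,-20,0,0,0,0.3,0,0,-40,0,0,0,0.3,0,0,-40,0,0,0,0.3,0,0,0,0,0,0,0.3,0,0,0,0,0,0,0.3],
)

```text
t: 6.82
tcp_pos: [0.627, -0.1801, 0.1275]
tcp_rot: [0.004, 0.617, 0.787, 0.001]
wrist_force: [0.3, -0.0, -1.0]
grip_width: 0.046
grip_force: 31.0
```

Run:
```python
from h import *
s=arm.state(); print(s['t'],s['tcp_pos'],s['tcp_rot'],s['wrist_force'],s['grip_width'])
z=s['tcp_pos'][2]-.0256+.017
c=loc('riser_body',z); save(c,'b2.png')
print(proj(c,tool()[:3,3]))
loc('spacer',.012)
```

```text
6.8167 [ 0.62696223 -0.18011775  0.12750953] [0.0037875  0.61721215 0.7867863  0.00146345] [ 0.25239414 -0.00622175 -0.98180755] 0.04602571736650741
riser_body 0.81 [253. 252.] rgb [174 117  74] width mm [45.] world [ 0.6262 -0.1818  0.1189] tool mm [-2.4  0.4  6.2]
[250.05674789 250.50744393]
spacer 0.57 [108. 316.] rgb [113  71  49] width mm [8.] world [ 0.5078 -0.3388  0.012 ] tool mm [-127.8 -149.9  110.6]
spacer 0.53 [257. 306.] rgb [63 99 53] width mm [30.] world [ 0.6534 -0.2883  0.012 ] tool mm [-113.5    3.5  110.3]
```

View pics/b2.png

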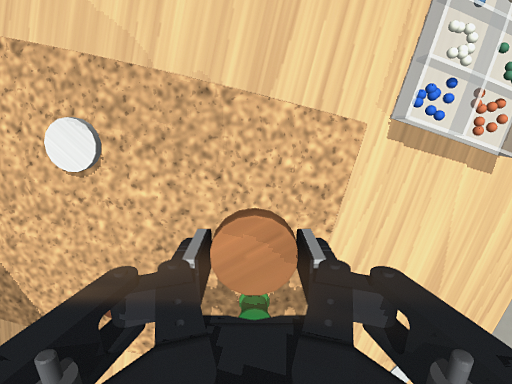

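The body is held at (254,252) between the pads, and it is centred and flat. I'm carrying it to the jig, offset so the nest stays in view.

Call:
jog_arm(
  increments=[38,-8.4,-2,0,0,0,0.3,38,-8.4,-2,0,0,0,0.3,38,-8.4,-2,0,0,0,0.3,38,-8.4,-2,0,0,0,0.3,38,-8.4,-2,0,0,0,0.3,38,-8.4,-2,0,0,0,0.3,38,-8.4,-2,0,0,0,0.3,38,-8.4,-2,0,0,0,0.3,38,-8.4,-2,0,0,0,0.3,38,-8.4,-2,0,0,0,0.3,0,0,0,0,0,0,0.3,0,0,0,0,0,0,0.3],
)

```text
t: 8.02
tcp_pos: [0.4504, 0.1711, 0.1424]
tcp_rot: [-0.001, 0.615, 0.788, -0.001]
wrist_force: [-0.1, -0.8, -0.8]
grip_width: 0.0461
grip_force: 31.0
```

Run:
```python
from h import *
np.set_printoptions(precision=4,suppress=True)
s=arm.state(); print(s['t'],s['tcp_pos'],s['tcp_rot'],s['grip_width']); T=tool(); print(T)
c=shot('wrist'); p=[0.4725,0.1048,0.2352]; a=.0212
for q in [[-a,a,.041],[a,a,.041],[-a,-a,.041],[a,-a,.041],[.095,0,.038],[0,0,.008]]: print(q,proj(c,J(p,q)))
n=J(p,[0,0,.008]); print('nest tool mm',1000*T[:3,:3].T@(n-T[:3,3]))
u=proj(c,n).astype(int); x0,y0=max(u[0]-70,0),max(u[1]-90,0); print(x0,y0)
im=c['image'][y0:y0+140,x0:x0+190,::-1]
cv2.imwrite('pics/n1.png',cv2.resize(im,None,fx=4,fy=4,interpolation=cv2.INTER_CUBIC))
```

```text
8.0167 [0.4504 0.1711 0.1424] [-0.0005  0.6154  0.7882 -0.0012] 0.04614009562075864
[[-0.2426  0.9701 -0.0023  0.4504]
 [ 0.9701  0.2425 -0.0012  0.1711]
 [-0.0006 -0.0026 -1.      0.1424]
 [ 0.      0.      0.      1.    ]]
[-0.0212, 0.0212, 0.041] [237.3687 251.6462]
[0.0212, 0.0212, 0.041] [285.1814 252.0918]
[-0.0212, -0.0212, 0.041] [237.7136 292.7682]
[0.0212, -0.0212, 0.041] [283.1952 293.1658]
[0.095, 0, 0.038] [362.9488 271.4545]
[0, 0, 0.008] [260.1555 255.8855]
nest tool mm [-69.5767   5.7527 134.4446]
190 165
```

View pics/n1.png

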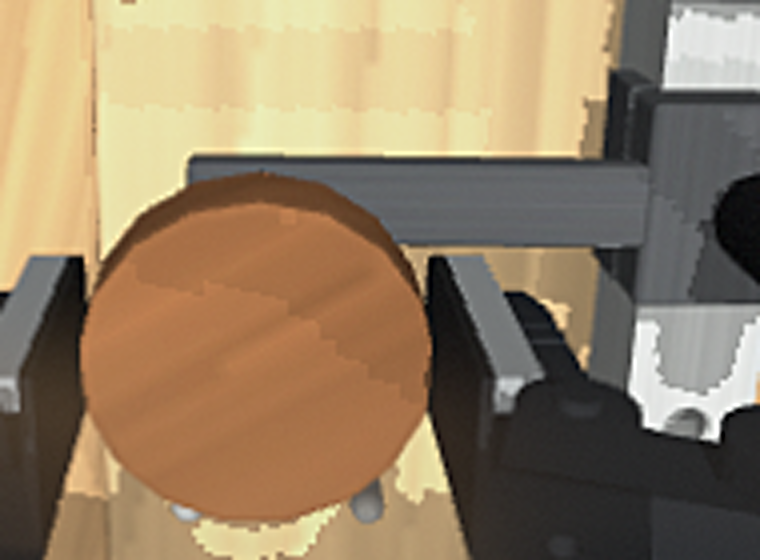

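The two near-side post tops show at about px (236,293) and (282,292), within 1 px of prediction. The hole is at (362,271). The part's top face spans crop (82..431, 203..520).

Run:
```python
from h import *
np.set_printoptions(precision=2,suppress=True)
T=tool(); c=shot('wrist')
f=lambda u,z: 1000*T[:3,:3].T@(ground(c,u,z)-T[:3,3])
zt=T[2,3]-.0256+.017
cr=lambda a,b:[190+a/4,165+b/4]
for u in [(256.5,203),(256.5,520),(82,361),(431,361)]: print(f(cr(*u),zt))
print('posts',f(cr(185,512),.041),f(cr(369,508),.041),'hole',f(cr(688,425),.038))
p=[0.4725,0.1048,0.2352]
for q in [[-.0212,-.0212,.041],[.0212,-.0212,.041],[.095,0,.038],[0,0,.041]]: print(1000*T[:3,:3].T@(J(p,q)-T[:3,3]))
```

```text
[18.45 -0.66  8.58]
[-27.66  -0.64   8.63]
[ -3.51 -23.49   8.65]
[-3.46 22.17  8.56]
posts [-90.93 -17.11 101.63] [-89.83  25.75 101.54] hole [-70.4   99.82 104.37]
[-89.35 -16.15 101.63]
[-89.66  26.25 101.54]
[-69.01 100.21 104.37]
[-68.31   5.21 101.56]
```

Call:
jog_arm(
  increments=[-32.5,2.6,0,0,0,0,0.3,-32.5,2.6,0,0,0,0,0.3,0,0,0,0,0,0,0.3,0,0,33,0,0,0,0.3,0,0,33,0,0,0,0.3,0,0,0,0,0,0,0.3,0,0,0,0,0,0,0.3],
)

```text
t: 8.7
tcp_pos: [0.4708, 0.1062, 0.076]
tcp_rot: [-0.002, 0.618, 0.786, -0.002]
wrist_force: [0.5, 0.1, -0.4]
grip_width: 0.0461
grip_force: 31.2
```

Run:
```python
from h import *
np.set_printoptions(precision=2,suppress=True)
s=arm.state(); print(s['t'],s['tcp_pos'],s['tcp_rot'])
T=tool(); c=shot('wrist'); p=[0.4725,0.1048,0.2352]
for q in [[-.0212,.0212,.041],[.0212,.0212,.041],[-.0212,-.0212,.041],[.0212,-.0212,.041],[.095,0,.038],[0,0,.041]]: print(q,proj(c,J(p,q)),1000*T[:3,:3].T@(J(p,q)-T[:3,3]))
im=c['image'][190:340,160:360,::-1]; cv2.imwrite('pics/n2.png',cv2.resize(im,None,fx=4,fy=4,interpolation=cv2.INTER_CUBIC))
```

```text
8.7 [0.47 0.11 0.08] [-0.    0.62  0.79 -0.  ]
[-0.0212, 0.0212, 0.041] [221.98 199.07] [ 19.47 -19.62  35.11]
[0.0212, 0.0212, 0.041] [293.72 199.38] [19.35 22.78 34.86]
[-0.0212, -0.0212, 0.041] [223.91 263.35] [-22.93 -19.74  35.11]
[0.0212, -0.0212, 0.041] [290.84 263.68] [-23.05  22.66  34.86]
[0.095, 0, 0.038] [407.39 230.6 ] [-2.06 96.54 37.43]
[0, 0, 0.041] [257.6  232.56] [-1.79  1.52 34.99]
```

View pics/n2.png

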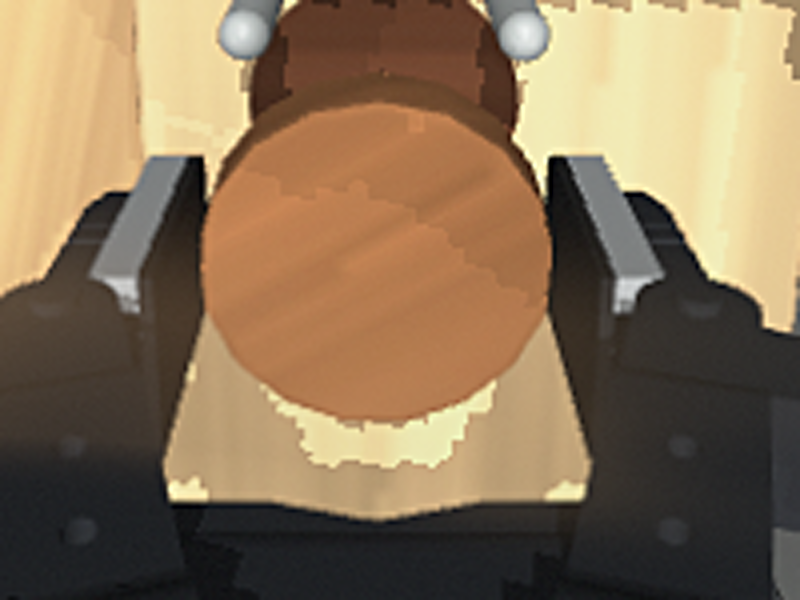

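The part's top-face centre is at px (254,255). The far posts are at (221,198) and (291,198), so the part sits about 3 mm short in tool x and 1 mm in y. I'm correcting that.

Call:
jog_arm(
  increments=[3,1.1,0,0,0,0,0.3,0,0,0,0,0,0,0.3,0,0,0,0,0,0,0.3,0,0,0,0,0,0,0.3],
)

```text
t: 9.08
tcp_pos: [0.474, 0.1115, 0.0786]
tcp_rot: [0.001, 0.617, 0.787, 0.001]
wrist_force: [-0.4, 0.3, -0.8]
grip_width: 0.046
grip_force: 31.2
```

```bash
cat >> h.py <<'E'
def status():
    s=arm.state(); T=tool(); t=T[:3,:3].T@(np.array([.4711,.1094,0])-T[:3,3])*1000
    print('t',s['t'],'tcp',np.round(s['tcp_pos'],4),'rot',np.round(s['tcp_rot'],4),'F',np.round(s['wrist_force'],1),'w',round(s['grip_width'],4),'to place pose (tool mm)',np.round(t[:2],1))
E
python3 - <<'E'
from h import *
status(); print(np.round(tool(),4))
c=shot('wrist'); T=tool()
print(c['mtx'],c['k1'])
# wooden part by colour, posts by brightness
hsv=cv2.cvtColor(c['image'],cv2.COLOR_RGB2HSV); save(c,'n3.png')
for u in [(221,197),(291,197)]:
    pch=cv2.cvtColor(c['image'],cv2.COLOR_RGB2GRAY)[180:215,u[0]-18:u[0]+18]; pch=cv2.resize(pch,None,fx=4,fy=4,interpolation=cv2.INTER_CUBIC)
    k=cv2.HoughCircles(pch,cv2.HOUGH_GRADIENT,1,40,param1=120,param2=10,minRadius=18,maxRadius=34)
    print(None if k is None else [(u[0]-18+a/4,180+b/4,r/4) for a,b,r in k[0][:3]])
E
```

```text
t 9.0833 tcp [0.474  0.1115 0.0786] rot [7.000e-04 6.170e-01 7.869e-01 9.000e-04] F [-0.4  0.3 -0.8] w 0.046 to place pose (tool mm) [-1.4 -3.5]
[[-2.386e-01  9.711e-01  2.300e-03  4.740e-01]
 [ 9.711e-01  2.386e-01  5.000e-04  1.115e-01]
 [-1.000e-04  2.300e-03 -1.000e+00  7.860e-02]
 [ 0.000e+00  0.000e+00  0.000e+00  1.000e+00]]
[[279.30686376   0.         253.62638402]
 [  0.         279.30686376 194.65837641]
 [  0.           0.           1.        ]] -0.06982619633357706
[(np.float32(213.875), np.float32(203.625), np.float32(6.3)), (np.float32(220.125), np.float32(193.875), np.float32(6.875))]
[(np.float32(281.875), np.float32(204.125), np.float32(7.2)), (np.float32(279.125), np.float32(193.375), np.float32(5.975))]
```

Call:
jog_arm(
  increments=[0,0,0,0,0,0,0.3,0,0,0,0,0,0,0.3,0,0,0,0,0,0,0.3,0,0,0,0,0,0,0.3],
)

```text
t: 9.47
tcp_pos: [0.473, 0.1111, 0.0775]
tcp_rot: [-0.0, 0.617, 0.787, -0.0]
wrist_force: [-0.4, 1.1, -1.1]
grip_width: 0.046
grip_force: 31.2
```

Run:
```python
from h import *
for i in range(4): status(); c=shot('wrist')
save(c,'n4.png')
im=c['image'][170:320,160:360,::-1]; cv2.imwrite('pics/n4.png',cv2.resize(im,None,fx=4,fy=4,interpolation=cv2.INTER_CUBIC))
```

```text
t 9.4667 tcp [0.473  0.1111 0.0775] rot [-0.      0.6171  0.7869 -0.    ] F [-0.4  1.1 -1.1] w 0.046 to place pose (tool mm) [-1.2 -2.3]
t 9.5167 tcp [0.473  0.1111 0.0775] rot [-0.000e+00  6.172e-01  7.868e-01 -1.000e-04] F [-0.   0.1 -0.4] w 0.0457 to place pose (tool mm) [-1.2 -2.2]
t 9.5667 tcp [0.473  0.1111 0.0775] rot [-1.000e-04  6.172e-01  7.868e-01 -1.000e-04] F [ 0.3 -0.3  0.9] w 0.0461 to place pose (tool mm) [-1.2 -2.2]
t 9.6167 tcp [0.473  0.1111 0.0774] rot [-0.000e+00  6.172e-01  7.868e-01 -1.000e-04] F [-0.8 -1.4 -0.4] w 0.0462 to place pose (tool mm) [-1.2 -2.3]
```

View pics/n4.png

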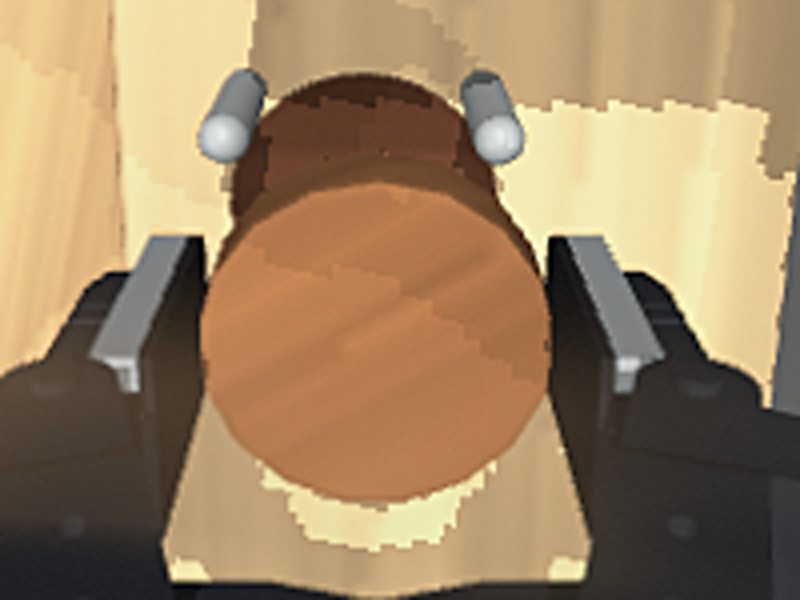

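The arm overshoots and needs about 0.7 s to settle. It has now settled with the posts at px (215.3,204.5) and (284.8,204.5), and the part's top face spans rows 215.8..295.5 and columns 210..297.5. I'll compute the correction from these.

Run:
```python
from h import *
np.set_printoptions(precision=2,suppress=True)
status(); T=tool(); c=shot('wrist'); print(c['hand_eye'])
f=lambda u,z: 1000*T[:3,:3].T@(ground(c,u,z)-T[:3,3])
for dz in (0,-.004):
    zt=T[2,3]-.0086+dz
    a=np.array([f((253.9,215.8),zt),f((253.9,295.5),zt),f((210.3,255.6),zt),f((297.5,255.6),zt)]); print(a[:,:2].ravel(),'part c',a[:2,0].mean(),a[2:,1].mean())
    b=np.array([f((215.3,204.5),.041+dz),f((284.8,204.5),.041+dz)]); print(b[:,:2].ravel(),'nest',b[:,0].mean()-21.2,b[:,1].mean())
```

```text
t 9.6667 tcp [0.47 0.11 0.08] rot [-0.    0.62  0.79 -0.  ] F [ 0.5 -0.2 -0.2] w 0.046 to place pose (tool mm) [-1.2 -2.2]
[[ 0.    0.97  0.26  0.07]
 [ 1.   -0.    0.   -0.  ]
 [ 0.    0.26 -0.97 -0.12]
 [ 0.    0.    0.    1.  ]]
[ 18.41  -0.77 -27.97  -0.76  -3.69 -23.59  -3.68  22.06] part c -4.778129635837784 -0.7665638222242936
[ 15.69 -23.9   15.7   17.77] nest -5.507310885447536 -3.06125568807132
[ 16.99  -0.77 -30.79  -0.75  -5.78 -24.28  -5.77  22.75] part c -6.8990913599260235 -0.7622400759733186
[ 14.45 -24.47  14.46  18.24] nest -6.74666402747588 -3.115098302088807
```

Call:
jog_arm(
  increments=[-0.4,-2.3,0,0,0,0,0.3,0,0,0,0,0,0,0.3,0,0,0,0,0,0,0.3,0,0,0,0,0,0,0.3,0,0,0,0,0,0,0.3,0,0,0,0,0,0,0.3,0,0,5,0,0,0,0.3,0,0,5,0,0,0,0.3,0,0,5,0,0,0,0.3,0,0,5,0,0,0,0.3,0,0,5,0,0,0,0.3,0,0,0,0,0,0,0.3],
)

```text
t: 10.72
tcp_pos: [0.4699, 0.11, 0.0512]
tcp_rot: [-0.001, 0.617, 0.787, -0.001]
wrist_force: [0.4, -0.2, 0.7]
grip_width: 0.0459
grip_force: 31.3
```

Call:
jog_arm(
  increments=[0,0,0,0,0,0,0.3,0,0,0,0,0,0,0.3,0,0,0,0,0,0,0.3,0,0,0,0,0,0,0.3],
)

```text
t: 11.05
tcp_pos: [0.4712, 0.1102, 0.0528]
tcp_rot: [0.0, 0.617, 0.787, 0.0]
wrist_force: [-0.1, 0.0, -0.7]
grip_width: 0.0462
grip_force: 31.3
```

```bash
python3 -c "
from h import *
status()"
```

```text
t 11.05 tcp [0.4712 0.1102 0.0528] rot [2.000e-04 6.172e-01 7.868e-01 2.000e-04] F [-0.1  0.  -0.7] w 0.0462 to place pose (tool mm) [-0.8 -0.3]
```

It is between the posts with no contact force, so I'm lowering the rest of the way.

Call:
jog_arm(
  increments=[0,0,5,0,0,0,0.3,0,0,5,0,0,0,0.3,0,0,5,0,0,0,0.3,0,0,4,0,0,0,0.3,0,0,2,0,0,0,0.3,0,0,1,0,0,0,0.3,0,0,0,0,0,0,0.3,0,0,0,0,0,0,0.3,0,0,0,0,0,0,0.3,0,0,0,0,0,0,0.3],
)

```text
t: 11.88
tcp_pos: [0.4703, 0.11, 0.0306]
tcp_rot: [-0.0, 0.617, 0.787, -0.0]
wrist_force: [-2.0, -0.8, 5.6]
grip_width: 0.046
grip_force: 31.8
```

Call:
jog_arm(
  increments=[0,0,0,0,0,0,0.75,0,0,0,0,0,0,0.75,0,0,0,0,0,0,0.75,0,0,0,0,0,0,0.75,0,0,-10,0,0,0,0.75,0,0,-25,0,0,0,0.75,0,0,-40,0,0,0,0.75,0,0,-40,0,0,0,0.75,-39,-6.4,-10,0,0,0,0.8,-39,-6.4,-10,0,0,0,0.8,-39,-6.4,-10,0,0,0,0.8,-39,-6.4,-10,0,0,0,0.8],
)

```text
t: 12.88
tcp_pos: [0.4833, -0.0488, 0.1864]
tcp_rot: [0.0, 0.617, 0.787, 0.0]
wrist_force: [0.3, -0.9, -0.2]
grip_width: 0.0688
grip_force: 0.0
```

Call:
jog_arm(
  increments=[-39,-6.4,-5,0,0,0,0.8,-39,-6.4,0,0,0,0,0.8,-39,-6.4,0,0,0,0,0.8,-39,-6.4,0,0,0,0,0.8,-39,-6.4,0,0,0,0,0.8,-39,-6.4,0,0,0,0,0.8,0,0,0,0,0,0,0.8,0,0,0,0,0,0,0.8,0,0,0,0,0,0,0.8,0,0,0,0,0,0,0.8,0,0,0,0,0,0,0.8,0,0,0,0,0,0,0.8],
)

```text
t: 13.88
tcp_pos: [0.5017, -0.2826, 0.1907]
tcp_rot: [-0.0, 0.616, 0.787, 0.0]
wrist_force: [-0.4, -0.9, 0.5]
grip_width: 0.0685
grip_force: 0.0
```

Run:
```python
from h import *
status()
c=loc('spacer',.0125); save(c,'s1.png')
for d in arm.find_in('scene','riser_body'): pass
c=shot('scene')
for n in ('riser_body','tumbler'):
    for d in arm.find_in('scene',n): print(n,round(d['confidence'],2),d['pixel'],ground(c,d['pixel'],.022))
print('nest expected px',proj(c,J([0.4725,0.1048,0.2352],[0,0,.022])))
```

```text
t 13.8833 tcp [ 0.5017 -0.2826  0.1907] rot [-1.000e-04  6.165e-01  7.874e-01  0.000e+00] F [-0.4 -0.9  0.5] w 0.0685 to place pose (tool mm) [387.8  64.3]
spacer 0.81 [ 94. 261.] rgb [139  53  40] width mm [48.] world [ 0.3344 -0.4283  0.0125] tool mm [-101.2 -197.4  178.2]
spacer 0.75 [258. 215.] rgb [104  65  45] width mm [47.] world [ 0.5158 -0.3204  0.0125] tool mm [-40.    4.6 178.2]
spacer 0.56 [ 82. 135.] rgb [ 53 142  70] width mm [50.] world [ 0.3075 -0.2778  0.0125] tool mm [  51.3 -187.4  178.2]
riser_body 0.47 [299.7, 226.4] [0.47285089 0.10537164 0.022     ]
tumbler 0.78 [393.5, 274.7] [0.35998738 0.38525536 0.022     ]
tumbler 0.58 [246.2, 172.0] [ 0.47967201 -0.16755584  0.022     ]
nest expected px [299.67305601 226.21953596]
```

The body sits in the nest at (0.473, 0.105), which agrees with the fit. The brown ring is at tool offset (-40, 4.6), so I'm going to grip it.

Call:
jog_arm(
  increments=[-20,2,30,0,0,0,0.8,-20.5,2,38,0,0,0,0.8,0,0,38,0,0,0,0.8,0,0,30,0,0,0,0.8,0,0,15,0,0,0,0.8,0,0,5,0,0,0,0.8,0,0,0,0,0,0,0.8,0,0,0,0,0,0,0.8,0,0,4,0,0,0,0.8,0,0,3,0,0,0,0.8,0,0,0,0,0,0,0.8,0,0,0,0,0,0,0.8],
)

```text
t: 15.18
tcp_pos: [0.5152, -0.3217, 0.0295]
tcp_rot: [0.001, 0.617, 0.787, 0.0]
wrist_force: [-0.1, 1.1, 0.2]
grip_width: 0.0684
grip_force: 0.0
```

Call:
jog_arm(
  increments=[0,0,0,0,0,0,0.3,0,0,0,0,0,0,0.3,0,0,0,0,0,0,0.3,0,0,0,0,0,0,0.3,0,0,0,0,0,0,0.3],
  newtons=30,
)

```text
t: 15.6
tcp_pos: [0.5157, -0.323, 0.0316]
tcp_rot: [0.002, 0.617, 0.787, -0.001]
wrist_force: [-3.5, -0.5, 13.8]
grip_width: 0.0257
grip_force: 6.7
```

The fingers closed over the ring, because the pads stand about 4 mm farther back at this opening. I'll open, lift and look again.

Call:
jog_arm(
  increments=[0,0,-4,0,0,0,0.8,0,0,-4,0,0,0,0.8,0,0,-20,0,0,0,0.8,0,0,-38,0,0,0,0.8,20,0,-38,0,0,0,0.8,20,0,-30,0,0,0,0.8,0,0,0,0,0,0,0.8,0,0,0,0,0,0,0.8,0,0,0,0,0,0,0.8,0,0,0,0,0,0,0.8,0,0,0,0,0,0,0.8,0,0,0,0,0,0,0.8],
)

```text
t: 16.6
tcp_pos: [0.5048, -0.2832, 0.1602]
tcp_rot: [-0.001, 0.617, 0.787, -0.0]
wrist_force: [0.3, -0.9, -0.1]
grip_width: 0.0686
grip_force: 0.0
```

Run:
```python
from h import *
status(); c=loc('spacer',.0125); save(c,'s2.png')
```

```text
t 16.6 tcp [ 0.5048 -0.2832  0.1602] rot [-1.400e-03  6.174e-01  7.867e-01 -2.000e-04] F [ 0.3 -0.9 -0.1] w 0.0686 to place pose (tool mm) [389.1  60.9]
spacer 0.69 [ 76. 268.] rgb [139  57  43] width mm [50.] world [ 0.3316 -0.4226  0.0125] tool mm [ -94.3 -201.3  148.1]
spacer 0.6 [256. 223.] rgb [102  64  44] width mm [47.] world [ 0.5156 -0.3201  0.0125] tool mm [-38.5   1.8 147.8]
spacer 0.55 [394. 232.] rgb [ 58 152  78] width mm [48.] world [ 0.6608 -0.2959  0.0125] tool mm [-49.5 148.6 147.6]
```

Call:
jog_arm(
  increments=[-20,0.6,30,0,0,0,0.8,-20,0.6,38,0,0,0,0.8,0,0,30,0,0,0,0.8,0,0,15,0,0,0,0.8,0,0,8,0,0,0,0.8,0,0,4,0,0,0,0.8,0,0,0,0,0,0,0.8,0,0,0,0,0,0,0.8,0,0,0,0,0,0,0.8,0,0,0,0,0,0,0.8,0,0,0,0,0,0,0.8,0,0,0,0,0,0,0.8],
)

```text
t: 17.7
tcp_pos: [0.5165, -0.3215, 0.0387]
tcp_rot: [0.001, 0.617, 0.787, 0.0]
wrist_force: [0.4, 0.8, -0.4]
grip_width: 0.068
grip_force: 0.0
```

Call:
jog_arm(
  increments=[0,0,7,0,0,0,0.8,0,0,6,0,0,0,0.8,0,0,4,0,0,0,0.8,0,0,0,0,0,0,0.8,0,0,0,0,0,0,0.8,0,0,0,0,0,0,0.8,0,0,0,0,0,0,0.8,0,0,0,0,0,0,0.8],
)

```text
t: 18.37
tcp_pos: [0.5163, -0.3214, 0.0211]
tcp_rot: [0.0, 0.617, 0.787, 0.0]
wrist_force: [0.1, -0.9, -0.9]
grip_width: 0.0685
grip_force: 0.0
```

Call:
jog_arm(
  increments=[0,0,0,0,0,0,0.3,0,0,0,0,0,0,0.3,0,0,0,0,0,0,0.3,0,0,0,0,0,0,0.3,0,0,0,0,0,0,0.3],
  newtons=30,
)

```text
t: 18.78
tcp_pos: [0.5163, -0.3214, 0.0215]
tcp_rot: [0.0, 0.617, 0.787, 0.0]
wrist_force: [-1.7, 0.8, 5.7]
grip_width: 0.0459
grip_force: 30.7
```

Call:
jog_arm(
  increments=[0,0,-15,0,0,0,0.3,0,0,-35,0,0,0,0.3,0,0,-35,0,0,0,0.3,39,5.4,-10,0,0,0,0.3,39,5.4,0,0,0,0,0.3,39,5.4,0,0,0,0,0.3,39,5.4,0,0,0,0,0.3,39,5.4,0,0,0,0,0.3,39,5.4,0,0,0,0,0.3,39,5.4,0,0,0,0,0.3,39,5.4,0,0,0,0,0.3,39,5.4,0,0,0,0,0.3],
)

```text
t: 19.78
tcp_pos: [0.4791, 0.033, 0.1158]
tcp_rot: [0.0, 0.617, 0.787, 0.0]
wrist_force: [-0.6, 0.2, -0.4]
grip_width: 0.0466
grip_force: 30.9
```

Call:
jog_arm(
  increments=[39,5.4,0,0,0,0,0.3,39,5.4,0,0,0,0,0.3,0,0,0,0,0,0,0.3,0,0,0,0,0,0,0.3,0,0,0,0,0,0,0.3,0,0,0,0,0,0,0.3,0,0,0,0,0,0,0.3,0,0,0,0,0,0,0.3,0,0,0,0,0,0,0.3,0,0,0,0,0,0,0.3],
)

```text
t: 20.62
tcp_pos: [0.4718, 0.1088, 0.1159]
tcp_rot: [0.0, 0.618, 0.786, -0.0]
wrist_force: [0.0, -0.7, -0.3]
grip_width: 0.0461
grip_force: 30.9
```

```bash
cat >> h.py <<'E'
def held(thing,below):
    """held part's top face is `below` m under the TCP; body reference: y ends -27.97/+18.4 -> centre -4.78"""
    T=tool(); c=shot('wrist'); f=lambda u,z: 1000*T[:3,:3].T@(ground(c,u,z)-T[:3,3])
    z=T[2,3]-below
    for d in arm.regions_of('wrist',thing)[:3]:
        m=d['region']; rr,cc=np.nonzero(m); b=rr.max(); cb=cc[rr==b].mean()
        r2=[ (cc[rr==r].min(),cc[rr==r].max(),r) for r in range(rr.min(),b+1)]; w=max(r2,key=lambda t:t[1]-t[0])
        print(thing,round(d['confidence'],2),'rows',rr.min(),b,'bottom x',f((cb,b+.5),z)[:2].round(2),'widest',w,f((w[0]-.5,w[2]),z)[:2].round(2),f((w[1]+.5,w[2]),z)[:2].round(2),'rgb',c['image'][rr,cc].mean(0).astype(int))
    return c
E
python3 - <<'E'
from h import *
status()
c=held('spacer',.0085); save(c,'s3.png')
E
```

```text
t 20.6167 tcp [0.4718 0.1088 0.1159] rot [ 0.      0.6178  0.7864 -0.    ] F [ 0.  -0.7 -0.3] w 0.0461 to place pose (tool mm) [ 0.8 -0.5]
spacer 0.56 rows 202 288 bottom x [-23.44   0.93] widest (np.int64(209), np.int64(297), 241) [  4.68 -24.13] [ 4.69 21.66] rgb [105  68  48]
```

The ring is held 4.5 mm differently along tool x than the body was. I'm shifting to suit and lowering to just above the posts.

Call:
jog_arm(
  increments=[-3,-0.7,15,0,0,0,0.3,0,0,20,0,0,0,0.3,0,0,10,0,0,0,0.3,0,0,4,0,0,0,0.3,0,0,0,0,0,0,0.3,0,0,0,0,0,0,0.3,0,0,0,0,0,0,0.3,0,0,0,0,0,0,0.3,0,0,0,0,0,0,0.3,0,0,0,0,0,0,0.3,0,0,0,0,0,0,0.3,0,0,0,0,0,0,0.3],
)

```text
t: 21.72
tcp_pos: [0.4718, 0.1065, 0.0671]
tcp_rot: [0.0, 0.617, 0.787, 0.0]
wrist_force: [0.3, -0.6, -0.1]
grip_width: 0.0462
grip_force: 30.9
```

Run:
```python
from h import *
status(); c=held('spacer',.0085); save(c,'s4.png'); T=tool(); np.set_printoptions(precision=2,suppress=True)
p=[0.4725,0.1048,0.2352]; f=lambda u,z: 1000*T[:3,:3].T@(ground(c,u,z)-T[:3,3])
# far post tops: bright cap by template-free search near the prediction
g=cv2.cvtColor(c['image'],cv2.COLOR_RGB2HSV); 
for q in [[-.0212,.0212,.041],[.0212,.0212,.041]]:
    u=proj(c,J(p,q)); x,y=u.round().astype(int); pat=g[y-12:y+13,x-12:x+13]
    m=((pat[...,1]<40)&(pat[...,2]>120)).astype(np.uint8); n,l,st,ce=cv2.connectedComponentsWithStats(m); i=1+st[1:,4].argmax()
    v=ce[i]+[x-12,y-12]; print('pred',u,'seen',v,st[i],f(v,.041),'pred tool',1000*T[:3,:3].T@(J(p,q)-T[:3,3]))
```

```text
t 21.7167 tcp [0.4718 0.1065 0.0671] rot [1.000e-04 6.172e-01 7.868e-01 1.000e-04] F [ 0.3 -0.6 -0.1] w 0.0462 to place pose (tool mm) [3. 0.]
spacer 0.68 rows 202 287 bottom x [-22.81   0.65] widest (np.int64(210), np.int64(297), 240) [  5.25 -23.59] [ 5.25 21.64] rgb [106  68  48]
pred [218.15 203.51] seen [217.05 200.1 ] [  5   0  13  18 175] [ 21.47 -21.23  25.97] pred tool [ 19.47 -20.68  25.97]
pred [293.82 203.89] seen [289.67 200.12] [  0   0  16  17 191] [21.45 19.31 25.98] pred tool [19.25 21.72 25.98]
```

Call:
jog_arm(
  increments=[-1.2,0,0,0,0,0,0.3,0,0,0,0,0,0,0.3,0,0,0,0,0,0,0.3,0,0,5,0,0,0,0.3,0,0,5,0,0,0,0.3,0,0,4,0,0,0,0.3,0,0,2,0,0,0,0.3,0,0,0,0,0,0,0.3,0,0,0,0,0,0,0.3,0,0,0,0,0,0,0.3,0,0,0,0,0,0,0.3,0,0,0,0,0,0,0.3],
)

```text
t: 22.82
tcp_pos: [0.4721, 0.1054, 0.0511]
tcp_rot: [0.0, 0.617, 0.787, 0.0]
wrist_force: [0.6, 0.3, -0.1]
grip_width: 0.046
grip_force: 30.9
```

Call:
jog_arm(
  increments=[0,0,4,0,0,0,0.3,0,0,3,0,0,0,0.3,0,0,2,0,0,0,0.3,0,0,1.5,0,0,0,0.3,0,0,0,0,0,0,0.3,0,0,0,0,0,0,0.3,0,0,0,0,0,0,0.3,0,0,0,0,0,0,0.3],
)

```text
t: 23.48
tcp_pos: [0.4716, 0.1052, 0.0405]
tcp_rot: [-0.0, 0.617, 0.787, -0.0]
wrist_force: [-1.1, -0.8, 5.4]
grip_width: 0.0465
grip_force: 31.4
```

Call:
jog_arm(
  increments=[0,0,0,0,0,0,0.75,0,0,0,0,0,0,0.75,0,0,0,0,0,0,0.75,0,0,0,0,0,0,0.75,0,0,-10,0,0,0,0.75,0,0,-25,0,0,0,0.75,0,0,-40,0,0,0,0.75,0,0,-40,0,0,0,0.75,-32.5,-10.7,-15,0,0,0,0.8,-32.5,-10.7,0,0,0,0,0.8,-32.5,-10.7,0,0,0,0,0.8,-32.5,-10.7,0,0,0,0,0.8],
)

```text
t: 24.48
tcp_pos: [0.4615, -0.0323, 0.1711]
tcp_rot: [0.001, 0.617, 0.787, 0.0]
wrist_force: [-0.3, -0.2, 0.0]
grip_width: 0.0684
grip_force: 0.0
```

Call:
jog_arm(
  increments=[-32.5,-10.7,0,0,0,0,0.8,-32.5,-10.7,0,0,0,0,0.8,-32.5,-10.7,0,0,0,0,0.8,0,0,0,0,0,0,0.8,0,0,0,0,0,0,0.8,0,0,0,0,0,0,0.8,0,0,0,0,0,0,0.8,0,0,0,0,0,0,0.8,0,0,0,0,0,0,0.8,0,0,0,0,0,0,0.8,0,0,0,0,0,0,0.8],
)

```text
t: 25.4
tcp_pos: [0.4535, -0.1328, 0.1704]
tcp_rot: [-0.0, 0.617, 0.787, 0.0]
wrist_force: [0.8, 0.1, -0.3]
grip_width: 0.0683
grip_force: 0.0
```

Run:
```python
from h import *
status()
c=loc('top_disc',.0125); save(c,'d1.png')
c=shot('scene'); p=[0.4725,0.1048,0.2352]
for n in ('spacer','riser_body'):
    for d in arm.find_in('scene',n): print(n,round(d['confidence'],2),d['pixel'],ground(c,d['pixel'],.032))
print('nest expected px',proj(c,J(p,[0,0,.032])))
```

```text
t 25.4 tcp [ 0.4535 -0.1328  0.1704] rot [-0.      0.6167  0.7872  0.    ] F [ 0.8  0.1 -0.3] w 0.0683 to place pose (tool mm) [231.   75.1]
top_disc 0.61 [252. 221.] rgb [215 217 216] width mm [45.] world [ 0.4602 -0.1723  0.0125] tool mm [-39.8  -2.8 157.9]
spacer 0.51 [237.1, 117.6] [ 0.3585721  -0.40538047  0.032     ]
spacer 0.49 [301.8, 226.4] [0.47318557 0.1142236  0.032     ]
riser_body 0.55 [297.9, 233.7] [0.49919494 0.12864119 0.032     ]
nest expected px [299.99519132 224.18171414]
```

Call:
jog_arm(
  increments=[-20.5,-1.2,30,0,0,0,0.8,-20.5,-1.2,38,0,0,0,0.8,0,0,34,0,0,0,0.8,0,0,18,0,0,0,0.8,0,0,8,0,0,0,0.8,0,0,4,0,0,0,0.8,0,0,0,0,0,0,0.8,0,0,0,0,0,0,0.8,0,0,0,0,0,0,0.8,0,0,0,0,0,0,0.8,0,0,0,0,0,0,0.8,0,0,0,0,0,0,0.8],
)

```text
t: 26.65
tcp_pos: [0.4612, -0.1733, 0.0404]
tcp_rot: [0.001, 0.617, 0.787, 0.0]
wrist_force: [-0.1, 0.9, -0.1]
grip_width: 0.0685
grip_force: 0.0
```

Call:
jog_arm(
  increments=[0,0,8,0,0,0,0.8,0,0,6,0,0,0,0.8,0,0,4.5,0,0,0,0.8,0,0,0,0,0,0,0.8,0,0,0,0,0,0,0.8,0,0,0,0,0,0,0.8,0,0,0,0,0,0,0.8,0,0,0,0,0,0,0.8],
)

```text
t: 27.32
tcp_pos: [0.4609, -0.1733, 0.0214]
tcp_rot: [0.0, 0.617, 0.787, 0.0]
wrist_force: [0.2, 0.2, -0.9]
grip_width: 0.0685
grip_force: 0.0
```

Call:
jog_arm(
  increments=[0,0,0,0,0,0,0.3,0,0,0,0,0,0,0.3,0,0,0,0,0,0,0.3,0,0,0,0,0,0,0.3,0,0,0,0,0,0,0.3],
  newtons=30,
)

```text
t: 27.73
tcp_pos: [0.4608, -0.1732, 0.0217]
tcp_rot: [0.0, 0.617, 0.787, 0.0]
wrist_force: [-1.0, 0.8, 5.7]
grip_width: 0.0451
grip_force: 30.3
```

Call:
jog_arm(
  increments=[0,0,-15,0,0,0,0.3,0,0,-35,0,0,0,0.3,0,0,-35,0,0,0,0.3,33.5,9.7,-10,0,0,0,0.3,33.5,9.7,0,0,0,0,0.3,33.5,9.7,0,0,0,0,0.3,33.5,9.7,0,0,0,0,0.3,33.5,9.7,0,0,0,0,0.3,33.5,9.7,0,0,0,0,0.3,33.5,9.7,0,0,0,0,0.3,33.5,9.7,0,0,0,0,0.3,0,0,0,0,0,0,0.3],
)

```text
t: 28.73
tcp_pos: [0.473, 0.111, 0.1163]
tcp_rot: [-0.0, 0.615, 0.789, 0.002]
wrist_force: [-0.6, -0.1, 0.9]
grip_width: 0.045
grip_force: 31.0
```

Call:
jog_arm(
  increments=[0,0,0,0,0,0,0.3,0,0,0,0,0,0,0.3,0,0,0,0,0,0,0.3,0,0,0,0,0,0,0.3,0,0,0,0,0,0,0.3,0,0,0,0,0,0,0.3,0,0,0,0,0,0,0.3,0,0,0,0,0,0,0.3],
)

```text
t: 29.4
tcp_pos: [0.4723, 0.1052, 0.1163]
tcp_rot: [0.0, 0.618, 0.787, 0.0]
wrist_force: [-0.1, 0.0, -0.4]
grip_width: 0.0453
grip_force: 31.0
```

Run:
```python
from h import *
status(); c=held('top_disc',.0087); save(c,'d2.png')
```

```text
t 29.4 tcp [0.4723 0.1052 0.1163] rot [0.     0.6175 0.7866 0.    ] F [-0.1  0.  -0.4] w 0.0453 to place pose (tool mm) [ 4.4 -0.1]
top_disc 0.79 rows 202 289 bottom x [-24.21   1.2 ] widest (np.int64(210), np.int64(297), 237) [  6.83 -23.55] [ 6.83 21.6 ] rgb [214 216 213]
```

Call:
jog_arm(
  increments=[0.9,-0.4,15,0,0,0,0.3,0,0,20,0,0,0,0.3,0,0,10,0,0,0,0.3,0,0,4,0,0,0,0.3,0,0,0,0,0,0,0.3,0,0,0,0,0,0,0.3,0,0,0,0,0,0,0.3,0,0,0,0,0,0,0.3,0,0,0,0,0,0,0.3,0,0,0,0,0,0,0.3,0,0,0,0,0,0,0.3,0,0,0,0,0,0,0.3],
)

```text
t: 30.5
tcp_pos: [0.4717, 0.1064, 0.0674]
tcp_rot: [0.0, 0.617, 0.787, 0.0]
wrist_force: [0.6, 0.5, -0.5]
grip_width: 0.0455
grip_force: 31.0
```

Run:
```python
from h import *
status()
```

```text
t 30.5 tcp [0.4717 0.1064 0.0674] rot [1.000e-04 6.172e-01 7.868e-01 1.000e-04] F [ 0.6  0.5 -0.5] w 0.0455 to place pose (tool mm) [3.1 0.1]
```

Call:
jog_arm(
  increments=[-0.3,0,4,0,0,0,0.3,0,0,4,0,0,0,0.3,0,0,2.4,0,0,0,0.3,0,0,0,0,0,0,0.3,0,0,0,0,0,0,0.3,0,0,0,0,0,0,0.3,0,0,0,0,0,0,0.3],
)

```text
t: 31.08
tcp_pos: [0.4718, 0.1061, 0.0568]
tcp_rot: [0.0, 0.617, 0.787, 0.0]
wrist_force: [0.2, 0.5, 0.0]
grip_width: 0.0454
grip_force: 31.0
```

Call:
jog_arm(
  increments=[0,0,3,0,0,0,0.3,0,0,2,0,0,0,0.3,0,0,1.5,0,0,0,0.3,0,0,0,0,0,0,0.3,0,0,0,0,0,0,0.3,0,0,0,0,0,0,0.3,0,0,0,0,0,0,0.3],
)

```text
t: 31.67
tcp_pos: [0.4717, 0.1061, 0.0507]
tcp_rot: [0.0, 0.617, 0.787, 0.0]
wrist_force: [-1.1, -0.1, 4.3]
grip_width: 0.0453
grip_force: 31.5
```

Call:
jog_arm(
  increments=[0,0,0,0,0,0,0.75,0,0,0,0,0,0,0.75,0,0,0,0,0,0,0.75,0,0,0,0,0,0,0.75,0,0,-10,0,0,0,0.75,0,0,-25,0,0,0,0.75,0,0,-40,0,0,0,0.75,0,0,-40,0,0,0,0.75,27,24,-15,0,0,0,0.75,27,24,0,0,0,0,0.75,27,24,0,0,0,0,0.75,27,24,0,0,0,0,0.75],
)

```text
t: 32.67
tcp_pos: [0.5401, 0.2353, 0.1811]
tcp_rot: [0.0, 0.617, 0.787, 0.001]
wrist_force: [0.3, -0.2, 0.3]
grip_width: 0.0639
grip_force: 0.0
```

Call:
jog_arm(
  increments=[0,0,0,0,0,0,0.75,0,0,0,0,0,0,0.75,0,0,0,0,0,0,0.75,0,0,0,0,0,0,0.75,0,0,0,0,0,0,0.75,0,0,0,0,0,0,0.75,0,0,0,0,0,0,0.75],
)

```text
t: 33.25
tcp_pos: [0.5389, 0.233, 0.1805]
tcp_rot: [0.0, 0.618, 0.787, -0.0]
wrist_force: [-0.1, 0.8, 0.1]
grip_width: 0.064
grip_force: 0.0
```

Run:
```python
from h import *
np.set_printoptions(precision=3,suppress=True)
status(); c=shot('wrist'); save(c,'k1.png'); T=tool(); f=lambda u,z: 1000*T[:3,:3].T@(ground(c,u,z)-T[:3,3])
for d in arm.regions_of('wrist','knob')[:2]:
    rr,cc=np.nonzero(d['region']); print('knob',d['confidence'],d['pixel'],cc.min(),cc.max(),rr.min(),rr.max(),f(d['pixel'],.085))
p=[0.4725,0.1048,0.2352]
print('knob pred top px',proj(c,J(p,[.095,.06,.096])),'tool',1000*T[:3,:3].T@(J(p,[.095,.06,.078])-T[:3,3]))
for d in arm.find_in('wrist','top_disc'): print('disc',d['confidence'],d['pixel'],ground(c,d['pixel'],.042),J(p,[0,0,0]))
for d in arm.find_in('scene','top_disc'): pass
c2=shot('scene')
for d in arm.find_in('scene','top_disc'): print('scene disc',d['confidence'],d['pixel'],ground(c2,d['pixel'],.042))
a=cv2.resize(c['image'],(640,480),interpolation=cv2.INTER_CUBIC)
cv2.imwrite('pics/k1.png',a[:,:,::-1])
```

```text
t 33.25 tcp [0.539 0.233 0.18 ] rot [ 0.     0.618  0.786 -0.   ] F [-0.1  0.8  0.1] w 0.064 to place pose (tool mm) [-104.   -95.2]
knob 0.66 [251.0, 249.8] 243 264 236 271 [-43.57   -3.347  95.589]
knob pred top px [255.09  262.099] tool [-49.35    0.127 102.589]
scene disc 0.49 [296.8, 252.7] [0.548 0.184 0.042]
scene disc 0.44 [298.2, 220.1] [0.473 0.095 0.042]
```

View pics/k1.png

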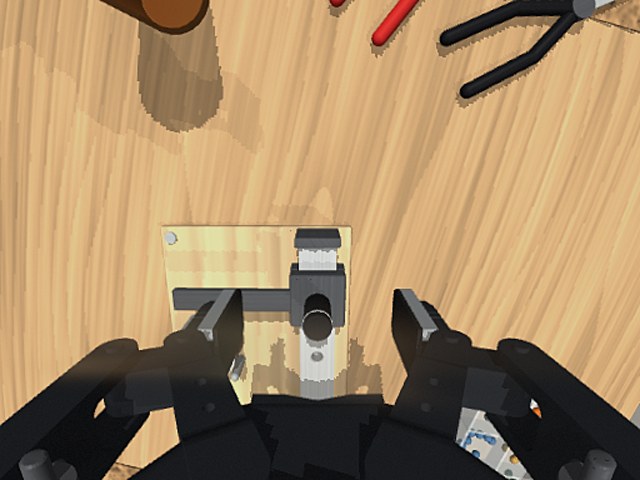

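The knob top is at about (254,259) in camera pixels and the keeper is still parked. The scene detector puts the disc at the nest (0.473, 0.095). I'm going down onto the knob.

Call:
jog_arm(
  increments=[-24,-0.3,0,0,0,0,0.6,-24,-0.3,15,0,0,0,0.6,0,0,30,0,0,0,0.6,0,0,30,0,0,0,0.6,0,0,15,0,0,0,0.6,0,0,8,0,0,0,0.6,0,0,4,0,0,0,0.6,0,0,0,0,0,0,0.6,0,0,0,0,0,0,0.6,0,0,0,0,0,0,0.6,0,0,0,0,0,0,0.6,0,0,0,0,0,0,0.6],
)

```text
t: 34.55
tcp_pos: [0.5508, 0.1874, 0.0794]
tcp_rot: [0.001, 0.617, 0.787, 0.001]
wrist_force: [0.3, -0.6, 0.4]
grip_width: 0.051
grip_force: 0.0
```

Run:
```python
from h import *
np.set_printoptions(precision=3,suppress=True)
status(); c=shot('wrist'); T=tool(); f=lambda u,z: 1000*T[:3,:3].T@(ground(c,u,z)-T[:3,3])
for d in arm.regions_of('wrist','knob')[:2]:
    rr,cc=np.nonzero(d['region']); print('knob',d['confidence'],d['pixel'],cc.min(),cc.max(),rr.min(),rr.max(),f(((cc.min()+cc.max())/2,rr.max()),.096))
g=cv2.cvtColor(c['image'],cv2.COLOR_RGB2GRAY)
print(proj(c,T[:3,3]+[0,0,.018]))
```

```text
t 34.55 tcp [0.551 0.187 0.079] rot [0.001 0.617 0.787 0.001] F [ 0.3 -0.6  0.4] w 0.051 to place pose (tool mm) [-56.8 -96.1]
knob 0.66 [250.8, 261.8] 230 274 228 297 [-10.885  -1.416 -16.857]
[255.31  276.963]
```

Call:
jog_arm(
  increments=[-0.5,-0.6,1,0,0,0,0.6,0,0,0,0,0,0,0.6,0,0,0,0,0,0,0.6,0,0,0,0,0,0,0.6,0,0,0,0,0,0,0.05,0,0,0,0,0,0,0.05,0,0,0,0,0,0,0.05,0,0,0,0,0,0,0.05,0,0,0,0,0,0,0.05,0,0,0,0,0,0,0.05,0,0,0,0,0,0,0.05,0,0,0,0,0,0,0.05],
  newtons=60,
)

```text
t: 35.65
tcp_pos: [0.5501, 0.1866, 0.0776]
tcp_rot: [0.0, 0.617, 0.787, 0.0]
wrist_force: [2.3, 0.5, 0.2]
grip_width: 0.0187
grip_force: 58.5
```

Call:
jog_arm(
  increments=[0,0,0,0,0,0,0.05,0,0,0,0,0,0,0.05,0,0,0,0,0,0,0.05,0,0,0,0,0,0,0.05],
)

```text
t: 35.98
tcp_pos: [0.5501, 0.1866, 0.0775]
tcp_rot: [0.0, 0.617, 0.787, 0.0]
wrist_force: [2.3, 0.5, 1.0]
grip_width: 0.0188
grip_force: 58.6
```

Call:
jog_arm(
  increments=[0,0,-3,0,0,0,0.05,0,0,-3,0,0,0,0.05,0,0,-3,0,0,0,0.05,0,0,-3,0,0,0,0.05,0,0,-0.6,0,0,0,0.05,0,0,0,0,0,0,0.05,0,0,0,0,0,0,0.05,0,0,0,0,0,0,0.05,0,0,0,0,0,0,0.05,0,0,0,0,0,0,0.05,0,0,0,0,0,0,0.05],
)

```text
t: 36.9
tcp_pos: [0.55, 0.1866, 0.0892]
tcp_rot: [0.0, 0.617, 0.787, 0.0]
wrist_force: [5.8, 1.0, -6.9]
grip_width: 0.0187
grip_force: 58.8
```

The pin is up about 12 mm with a 7 N spring load. Next I slide the keeper 60 mm.

Call:
jog_arm(
  increments=[0,0.8,0,0,0,0,0.05,-3,0,0,0,0,0,0.05,-6,0,0,0,0,0,0.05,-7,0,0,0,0,0,0.05,-7,0,0,0,0,0,0.05,-7,0,0,0,0,0,0.05,-7,0,0,0,0,0,0.05,-7,0,0,0,0,0,0.05,-7,0,0,0,0,0,0.05,-5,0,0,0,0,0,0.05,-3,0,0,0,0,0,0.05,-1,0,0,0,0,0,0.05],
)

```text
t: 37.9
tcp_pos: [0.5643, 0.1276, 0.0897]
tcp_rot: [-0.0, 0.617, 0.787, -0.0]
wrist_force: [1.6, 1.4, -7.2]
grip_width: 0.0183
grip_force: 58.8
```

Call:
jog_arm(
  increments=[0,0,0,0,0,0,0.05,0,0,0,0,0,0,0.05,0,0,0,0,0,0,0.05,0,0,0,0,0,0,0.05,0,0,0,0,0,0,0.05,0,0,0,0,0,0,0.05,0,0,0,0,0,0,0.05,0,0,0,0,0,0,0.05],
)

```text
t: 38.57
tcp_pos: [0.5641, 0.1283, 0.0897]
tcp_rot: [-0.0, 0.617, 0.787, -0.0]
wrist_force: [0.4, -0.5, -7.7]
grip_width: 0.0185
grip_force: 58.8
```

Run:
```python
from h import *
status(); T=tool()
d=T[:3,3]-np.array([.5501,.1866,.0775]); a=.2352
print('moved along -jig y',(d[0]*np.sin(a)-d[1]*np.cos(a))*1000,'jig x',(d[0]*np.cos(a)+d[1]*np.sin(a))*1000,'z',d[2]*1000)
```

```text
t 38.5667 tcp [0.5641 0.1283 0.0897] rot [-3.000e-04  6.171e-01  7.869e-01 -4.000e-04] F [ 0.4 -0.5 -7.7] w 0.0185 to place pose (tool mm) [  3.8 -94.8]
moved along -jig y 59.94639363540664 jig x 0.06503531863805839 z 12.24455376411894
```

Call:
jog_arm(
  increments=[0,0,2,0,0,0,0.05,0,0,2,0,0,0,0.05,0,0,2,0,0,0,0.05,0,0,2,0,0,0,0.05,0,0,2,0,0,0,0.05,0,0,2,0,0,0,0.05,0,0,0,0,0,0,0.05,0,0,0,0,0,0,0.05,0,0,0,0,0,0,0.05,0,0,0,0,0,0,0.05,0,0,0,0,0,0,0.05,0,0,0,0,0,0,0.05],
)

```text
t: 39.57
tcp_pos: [0.5642, 0.1283, 0.0778]
tcp_rot: [-0.0, 0.617, 0.787, -0.0]
wrist_force: [-2.2, -0.4, -5.1]
grip_width: 0.0184
grip_force: 59.5
```

Call:
jog_arm(
  increments=[0,0,0.8,0,0,0,0.05,0,0,0.8,0,0,0,0.05,0,0,0,0,0,0,0.05,0,0,0,0,0,0,0.05,0,0,0,0,0,0,0.05,0,0,0,0,0,0,0.05,0,0,0,0,0,0,0.05],
)

```text
t: 40.15
tcp_pos: [0.5642, 0.1283, 0.0775]
tcp_rot: [-0.0, 0.617, 0.787, 0.0]
wrist_force: [-6.4, -2.1, 4.3]
grip_width: 0.0188
grip_force: 60.3
```

Run:
```python
from h import *
np.set_printoptions(precision=3,suppress=True)
for n in ('scene','side'):
    c=shot(n); p=[0.4725,0.1048,0.2352]
    print(n,'tip px if over nest',proj(c,J(p,[-.02,0,.054])),'disc px',proj(c,J(p,[0,0,.042])),'knob',proj(c,J(p,[.095,0,.085])))
    for t,z in {'keeper_tip':.054,'top_disc':.042,'knob':.085,'tumbler':.05,'spool':.02,'bead_box':.026}.items():
        for d in arm.find_in(n,t)[:2]: print(t,round(d['confidence'],2),np.array(d['pixel']),ground(c,d['pixel'],z))
status()
```

```text
scene tip px if over nest [304.899 215.648] disc px [300.321 222.121] knob [280.643 232.774]
keeper_tip 0.64 [285.7 236.8] [0.546 0.129 0.054]
top_disc 0.4 [303.8 225.6] [0.472 0.121 0.042]
tumbler 0.88 [393.2 274.2] [0.378 0.391 0.05 ]
spool 0.52 [179.7 174.2] [ 0.665 -0.282  0.02 ]
bead_box 0.81 [193.4 257.3] [0.79  0.026 0.026]
side tip px if over nest [208.643 181.733] disc px [214.962 182.825] knob [241.397 161.159]
keeper_tip 0.72 [238.  173.7] [0.547 0.11  0.054]
top_disc 0.44 [215.7 186.6] [0.47  0.085 0.042]
tumbler 0.79 [168.5 141. ] [0.38  0.401 0.05 ]
spool 0.64 [334.4 271.6] [ 0.649 -0.308  0.02 ]
bead_box 0.59 [241.8 164.2] [0.587 0.199 0.026]
bead_box 0.56 [321.6 188.8] [ 0.77  -0.017  0.026]
t 40.85 tcp [0.564 0.128 0.077] rot [-0.     0.617  0.787 -0.   ] F [-6.  -2.2  3.5] w 0.0188 to place pose (tool mm) [  3.8 -94.9]
```

Everything agrees: the pin is home at its starting height, the arm is over the stack, and the bystanders haven't moved. Handing in.

```bash
python3 -c "
from cell import arm
print(arm.hand_in())"
```

```text
the job is handed in; nothing more can be done
None
```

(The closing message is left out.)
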